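Run a fingertip along the spring probes of a battery test nest

ROBOT

A 7-joint arm with a two-finger parallel gripper is mounted at the origin on the work surface. World frame = base frame: x ahead of the robot, y to its left, z up, the work surface at z = 0. Lengths are in m, angles in rad, forces in N, time in s.
With the tool pointing down it reaches from about 0.425 to 0.875 m from the base axis. Payload 9.9 kg.
Tool frame: the origin (TCP) lies at the very end of the fingers, on their centre line; the grasp point (between the pads) lies 19 mm behind it; z points along the fingers, y is the line along which they close (so a half turn about z gives the same grasp; the last joint's range is limited). The gripper opens to 85 mm and grips with 20 to 120 N. Pads are 22 mm wide; open, the fingers measure 114 mm over their backs; the gripper's body (76 mm by 85 mm) begins 54 mm behind the grasp point. The pads swing forward as they close: fully open they stand 13 mm farther back than shut.
Start: joints at [1.197, 0.576, 0.025, 1.437, -0.015, 1.129, -0.057], TCP at [0.193, -0.647, 0.231] pointing down, gripper open.
Joint ranges: [-2.76, 2.76], [-0.34, 2.15], [-1.52, 1.57], [0.19, 2.46], [-1.09, 4.23], [0.17, 1.99], [-2.82, 2.82]. Speed limits (rad/s): [2.22, 2.22, 3.01, 3.01, 3.14, 3.14, 3.14].

INTERFACE

Orientations are given as a unit quaternion [w, x, y, z].
In Python, from bench import arm gives the robot as it stands.
- The arm moves only by the shell command python3 -m crank 'ROWS'. ROWS is text: rows parted by semicolons, each of 5 numbers parted by spaces: the opening, from 0 (shut) to 1 (fully open), then the shift along the tool's x, y, z normalised to -1 to 1, where 1 is 500 mm, then the turn about the tool's z normalised to -1 to 1, where 1 is 90 degrees. A call has 1 to 5 rows; each row is the pose to reach, as a shift and turn from the pose commanded when the call began, along the tool's axes at that moment; what a row does not reach only later rows make up. A row lasts 1/8 s, in which the tool goes at most 62.5 mm and 10.7 degrees, less where a joint would pass 70% of its speed; a pose out of reach is approached as far as the arm can. A call with a number of a shift or a turn outside -1 to 1 is refused whole. A call with a gripper value outside its range is refused whole. The fingers move at their own pace and stop on an object; the grip force is fixed at half the most. Time passes only in rows, so rows that repeat a pose let the fingers close. It gives the time, the measured TCP pose, the force, the opening and the grip force at its end, in the units of the state.
- arm.sense(): the state, without advancing time (a new reading comes with each control period).
- arm.grab_frame(name): name is "side" or "top" or "wrist"; returns a dict with "img" (400x640x3 uint8, red, green, blue), "depth" (400x640 float32, m along the optical axis (not along the pixel's ray), 0 where there is no reading), "camera_matrix" (3x3 intrinsics, pixels), "k1" (the pictures are not rectified: a ray, as slopes to the right and down, at radius r is drawn at 1 + k1 r^2 times it, then the intrinsics apply), "T" (4x4, takes a point from camera to world coordinates). Camera axes: x right, y down, z forward; pixel columns grow to the right and rows downward; lengths in m; the calibration is good to about 2 mm. A picture is of the moment at which its call begins.
- arm.close_job(): hands the job in; it is judged then, once.
The state is a dict: "time_s": time; "qpos": joint angles; "qvel": joint speeds; "effort": joint torques, N m; "tool_pos": TCP position; "eef_rot": TCP orientation; "contact_force": force on the tool from outside, world axes, zero at the start; "wrist_torque": the same for the moment, N m; "finger_gap": finger opening in m; "grip_force": force on a finger pad.
Only numpy, scipy, OpenCV 4.12 (cv2) and the standard library are available. Lean on these libraries where they do the work, as an engineer would, in place of code of your own. Each camera call takes 0.05 s, during which the arm holds its last target. There are 200 camera calls.

TASK

Before the next battery goes on, check that the test nest's spring probes move freely: with the fingers shut, run the fingertips lightly along the row of five brass probes, starting at the black-terminal end and finishing at the red, so that each one in turn dips by two or three millimetres and springs back up. Only a light touch: do not pinch or force the probes, do not shift or lift the nest, leave everything else on the bench alone, and finish clear of it all.

Things in the scene. Friction and masses are not known exactly. Their poses are not given: they have to be found in the camera images.
- nest: Loose bench fixture (2.6 kg) for testing battery modules, at any yaw. Aluminium plate 150 (x) by 300 mm (y), top 20 mm above the bench; along its middle a dark green block 44 mm wide, 232 mm long (y), top 54 mm up, with a row of five brass probes. Nothing on it is higher than the probes. Origin: centre of its underside, z up; y runs along the row from the black terminal to the red.
- nest_mid (a point): Point on the nest at the level of the probe tops (74 mm above the bench), midway along the row; its axes are those of the nest.
- black_end (a point): Top of the black (minus) power terminal: black round insulator 29 mm across with a brass stud, 37 mm beyond probe 1 in line with the row; a black strip lies on the plate either side of it. Its top is 58 mm above the bench, 16 mm lower than the probes.
- red_end (a point): Top of the red (plus) power terminal, the same in red, 37 mm beyond probe 5; red strips on the plate beside it.
- probe1_top (a point): Top of probe 1 (nearest the black terminal): the highest point of its domed brass head, 18 mm across, 74 mm above the bench when free; moves with it. Heads are 48 mm apart; each dome falls 4 mm to its rim. Shut fingertips 2 to 3 mm below the tops ride over the domes; much deeper they catch on the rims.
- probe1 (a joint): How far probe 1 is pushed down, m: 0 free (up), 0.008 at the stop. Spring: 1.5 N to start moving, 0.5 N more for each mm; it springs back by itself.
- probe2_top (a point): Top of probe 2 (number 2 counted from the black terminal): the highest point of its domed brass head, 18 mm across, 74 mm above the bench when free; moves with it. Heads are 48 mm apart; each dome falls 4 mm to its rim. Shut fingertips 2 to 3 mm below the tops ride over the domes; much deeper they catch on the rims.
- probe2 (a joint): How far probe 2 is pushed down, m: 0 free (up), 0.008 at the stop. Spring: 1.5 N to start moving, 0.5 N more for each mm; it springs back by itself.
- probe3_top (a point): Top of probe 3 (number 3 counted from the black terminal): the highest point of its domed brass head, 18 mm across, 74 mm above the bench when free; moves with it. Heads are 48 mm apart; each dome falls 4 mm to its rim. Shut fingertips 2 to 3 mm below the tops ride over the domes; much deeper they catch on the rims.
- probe3 (a joint): How far probe 3 is pushed down, m: 0 free (up), 0.008 at the stop. Spring: 1.5 N to start moving, 0.5 N more for each mm; it springs back by itself.
- probe4_top (a point): Top of probe 4 (number 4 counted from the black terminal): the highest point of its domed brass head, 18 mm across, 74 mm above the bench when free; moves with it. Heads are 48 mm apart; each dome falls 4 mm to its rim. Shut fingertips 2 to 3 mm below the tops ride over the domes; much deeper they catch on the rims.
- probe4 (a joint): How far probe 4 is pushed down, m: 0 free (up), 0.008 at the stop. Spring: 1.5 N to start moving, 0.5 N more for each mm; it springs back by itself.
- probe5_top (a point): Top of probe 5 (nearest the red terminal): the highest point of its domed brass head, 18 mm across, 74 mm above the bench when free; moves with it. Heads are 48 mm apart; each dome falls 4 mm to its rim. Shut fingertips 2 to 3 mm below the tops ride over the domes; much deeper they catch on the rims.
- probe5 (a joint): How far probe 5 is pushed down, m: 0 free (up), 0.008 at the stop. Spring: 1.5 N to start moving, 0.5 N more for each mm; it springs back by itself.
- cap_mid (a point): Middle of a loose red insulating cap, 24 mm across, 26 mm high, standing on the nest's plate 50 mm to one side of the row. Leave it.
- cell_a_mid (a point): Middle of a loose green battery cell, 19 mm across, 65 mm high, standing on the bench close beside the nest. Leave it.
- cell_b_mid (a point): Middle of a loose blue battery cell of the same size, standing close beside the nest's other side. Leave it.
- driver_grip (a point): Handle of a loose screwdriver lying on the bench to the robot's right. Leave it.
- meter_mid (a point): Middle of a loose yellow and black multimeter, 150 by 78 by 44 mm, lying face up on the bench to the left. Leave it.

How it is judged:
On the way, in this order (a step that is already met when the one before it is completed fails the run):
1. the fingertips push probe 1 clearly down (more than 0.7 mm) (the one at the black end) (value of joint probe1 above 0.0007 m and contact force between the fingers and probe1 above 0.3 N), for 0.04 s.
2. the fingertips push probe 2 clearly down (more than 0.7 mm) (value of joint probe2 above 0.0007 m and contact force between the fingers and probe2 above 0.3 N), for 0.04 s.
3. the fingertips push probe 3 clearly down (more than 0.7 mm) (value of joint probe3 above 0.0007 m and contact force between the fingers and probe3 above 0.3 N), for 0.04 s.
4. the fingertips push probe 4 clearly down (more than 0.7 mm) (value of joint probe4 above 0.0007 m and contact force between the fingers and probe4 above 0.3 N), for 0.04 s.
5. the fingertips push probe 5 clearly down (more than 0.7 mm) (the one at the red end) (value of joint probe5 above 0.0007 m and contact force between the fingers and probe5 above 0.3 N), for 0.04 s.
At the end, for the whole second after the job is handed in: All five probes are back up (within 0.8 mm); the nest lies flat within 8 mm of where it stood and at rest; cap, cells, screwdriver and multimeter are within 15 mm of where they stood, cap and cells upright (value of joint each of probe1, probe2, probe3, probe4, probe5 below 0.0008 m and distance of nest_mid from where it was at the start of the episode below 0.008 m and angle between nest's own z axis and vertical below 0.03 rad and distance of each of cap_mid, cell_a_mid, cell_b_mid, driver_grip, meter_mid from where it was at the start of the episode below 0.015 m and angle between each of cap_mid, cell_a_mid, cell_b_mid's own z axis and vertical below 0.2 rad and linear speed of nest below 0.01 m/s); the robot touches nothing.
It fails at once if the fingers press on the nest or its probes with more than 15 N (not a light touch) (contact force between the fingers and nest above 15 N).
It fails at once if the nest is shifted by more than 8 mm, lifted or tipped (distance of nest_mid from where it was at the start of the episode above 0.008 m or angle between nest's own z axis and vertical above 0.06 rad).
It fails at once if the fingers reach down round a probe head as if to pinch it (grasp point below the level of the heads, over the row) (z of the grasp point in the frame of nest_mid between -0.06 and -0.003 m and x of the grasp point in the frame of nest_mid between -0.02 and 0.02 m and y of the grasp point in the frame of nest_mid between -0.11 and 0.11 m).
It fails at once if a bystander is moved by more than 15 mm or knocked over (distance of any of cap_mid, cell_a_mid, cell_b_mid, driver_grip, meter_mid from where it was at the start of the episode above 0.015 m or angle between any of cap_mid, cell_a_mid, cell_b_mid's own z axis and vertical above 0.3 rad).
It also fails if it takes over 35 s, if anything falls off the work surface, if the arm or the gripper's body presses on something with over 40 N, if the wrist force passes 120 N, or if a joint passes its speed limit or range.

## Working session

There is one attempt and no reset: what is moved stays moved. The work goes in short steps, Python scripts to look and compute and a shell command to move; the robot and the scene stay as the last step left them, time stands still between calls to the robot, and variables do not carry over. Pictures are saved under pics/ and viewed, at most 10 in all, crops included, and the job is handed in when it is done.

```bash
mkdir -p pics; python3 - <<'E'
from bench import arm
import cv2,numpy as np
np.set_printoptions(precision=4,suppress=True)
for n in ["side","top"]:
    f=arm.grab_frame(n); cv2.imwrite(f"pics/{n}0.png",f["img"][:,:,::-1]); np.savez(f"{n}0.npz",**f)
    print(n,f["T"],f["camera_matrix"],f["k1"])
print(arm.sense())
E
```

```text
side [[-0.8424 -0.3534  0.4068  0.1105]
 [-0.5388  0.5563 -0.6326  0.7412]
 [-0.0028 -0.7521 -0.659   0.8676]
 [ 0.      0.      0.      1.    ]] [[515.0737   0.     320.5739]
 [  0.     515.0737 205.7274]
 [  0.       0.       1.    ]] -0.06553585472547778
top [[-0.029  -0.9927  0.117   0.4322]
 [-0.9996  0.0285 -0.0056  0.0071]
 [ 0.0022 -0.1171 -0.9931  1.1297]
 [ 0.      0.      0.      1.    ]] [[445.3078   0.     321.172 ]
 [  0.     445.3078 202.2024]
 [  0.       0.       1.    ]] -0.04870576510682259
{'time_s': 0.1, 'qpos': array([ 1.1972,  0.5765,  0.0248,  1.4378, -0.015 ,  1.129 , -0.0565]), 'qvel': array([ 0.0002, -0.0002,  0.0018, -0.0009, -0.0012,  0.0004,  0.0015]), 'effort': array([  0.005 , -76.7308,   2.2575, -28.6605,   0.0158,   0.0087,
        -0.    ]), 'tool_pos': array([ 0.1928, -0.6465,  0.2305]), 'eef_rot': array([-0.0007,  0.9895,  0.1444, -0.0002]), 'contact_force': array([-0.3769, -0.0872, -0.9567]), 'wrist_torque': array([-0.0162, -0.0021,  0.0114]), 'grip_force': 0.0, 'finger_gap': 0.08532360547158192}
```

View pics/top0.png

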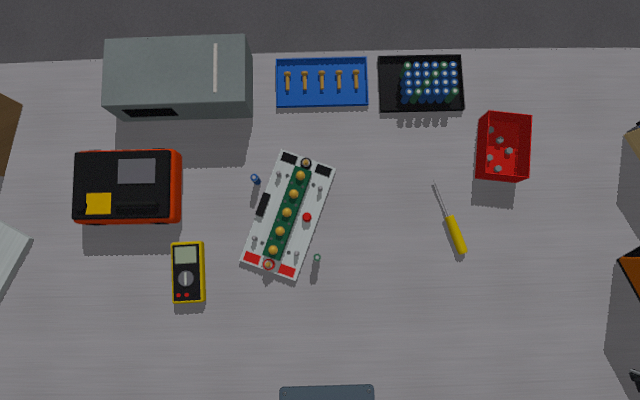

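View pics/side0.png

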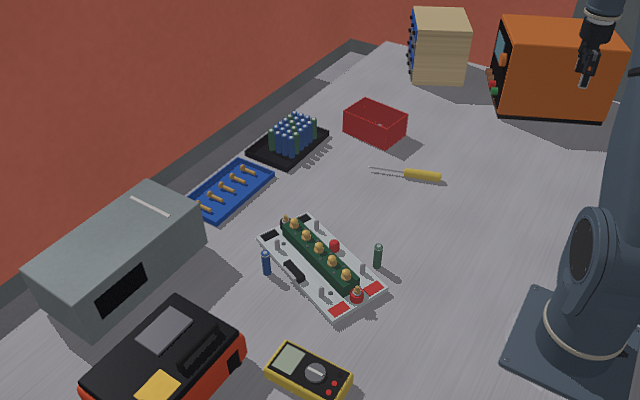

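The top view shows the nest with black terminal at (306,162), probes near (300,176), (293,194), (287,212), (280,231), (273,250), and red terminal at (268,264). The side view shows the same row running from (285,220) black to (357,293) red.

```bash
cat > h.py <<'E'
import cv2,numpy as np
np.set_printoptions(precision=4,suppress=True)
def ray(f,uv):
    K=f["camera_matrix"];d=np.array([float(f["k1"]),0,0,0,0])
    p=cv2.undistortPoints(np.float64(uv).reshape(-1,1,2),K,d).reshape(-1,2)
    T=f["T"];return T[:3,3],np.c_[p,np.ones(len(p))]@T[:3,:3].T
def plane(f,uv,z):
    o,r=ray(f,uv);return o+r*((z-o[2])/r[:,2])[:,None]
def brass(f,box):
    h=cv2.cvtColor(f["img"],cv2.COLOR_RGB2HSV);m=cv2.inRange(h,(12,110,90),(26,255,255))
    k=np.zeros_like(m);x0,y0,x1,y1=box;k[y0:y1,x0:x1]=m[y0:y1,x0:x1]
    n,_,s,c=cv2.connectedComponentsWithStats(k)
    i=[j for j in range(1,n) if s[j,4]>12];return c[i],s[i]
E
python3 - <<'E'
from h import *
F={n:dict(np.load(n+"0.npz")) for n in("top","side")}
for n,b in(("top",(240,150,335,280)),("side",(255,205,390,320))):
    c,s=brass(F[n],b);print(n)
    P=plane(F[n],c,.072)
    D=[]
    for (u,v) in c:
        z=F[n]["depth"][int(round(v)),int(round(u))];o,r=ray(F[n],[[u,v]]);D.append(o+r[0]*z)
    print(np.c_[c,s[:,2:],P[:,:2],np.array(D)])
E
python3 - <<'E'
import cv2
a=cv2.imread('pics/side0.png')[200:330,240:410]
cv2.imwrite('pics/sc.png',cv2.resize(a,None,fx=4.5,fy=4.5,interpolation=2))
E
```

```text
top
[[305.2105 162.0526   5.       5.      19.       0.6557   0.0369   0.659
    0.0374   0.0565]
 [300.05   174.8      9.       9.      60.       0.6248   0.0501   0.6244
    0.0501   0.0737]
 [293.3175 193.1111   9.       9.      63.       0.5807   0.0673   0.5807
    0.0673   0.0719]
 [286.5556 211.7143  10.       8.      63.       0.5364   0.0844   0.5359
    0.084    0.0769]
 [279.619  230.2857   9.       9.      63.       0.4925   0.1018   0.4924
    0.1015   0.0751]
 [272.7879 249.1364   9.       9.      66.       0.4484   0.1188   0.4484
    0.1186   0.0738]
 [267.8571 264.       5.       5.      21.       0.4139   0.131    0.4137
    0.1325   0.059 ]]
side
[[285.1304 218.3478   5.       7.      23.       0.6464   0.0577   0.661
    0.039    0.0503]
 [293.4762 222.6667   9.      11.      63.       0.6221   0.0593   0.6237
    0.057    0.0694]
 [305.5072 234.4203   9.      11.      69.       0.578    0.0762   0.5793
    0.0743   0.0698]
 [318.1408 246.8732  10.      11.      71.       0.5338   0.0933   0.5348
    0.0918   0.0701]
 [331.2632 260.1711  10.      12.      76.       0.4896   0.1112   0.4914
    0.1082   0.0683]
 [345.3735 274.      10.      12.      83.       0.4452   0.1283   0.4465
    0.126    0.0691]
 [356.2414 289.5172   6.       9.      29.       0.4064   0.1517   0.4125
    0.1395   0.0556]]
```

View pics/sc.png

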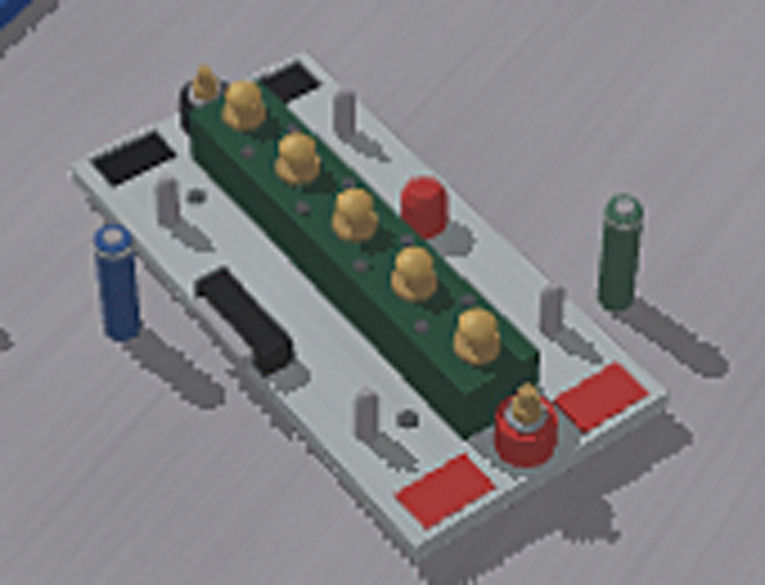

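The crop confirms the row and the terminals: black upper left, red lower right, with guides and cap all below the heads. The two views agree on probe 3 at about (0.537, 0.085), with the row towards red along (-0.932, 0.363). I'll shut the fingers, turn tool x along the row and head for the point 24 mm short of probe 1.

```bash
python3 -m crank '0 0.634 -0.529 0 0.42;0 0.634 -0.529 0 0.42;0 0.634 -0.529 0 0.42;0 0.634 -0.529 0 0.42;0 0.634 -0.529 0 0.42'
cat >> h.py <<'E'
def rel(s,p):
    from scipy.spatial.transform import Rotation as R
    q=np.array(s["eef_rot"]);M=R.from_quat(q[[1,2,3,0]]).as_matrix()
    print("tool x",M[:,0],"z",M[:,2],"ang to row",np.degrees(np.arctan2(M[1,0],M[0,0]))+21.3)
    print("rows units",M.T@(np.array(p)-s["tool_pos"])/.5)
E
python3 -c "
from h import *;from bench import arm
s=arm.sense();print(s);rel(s,[.649,.0415,.231])"
```

```text
time_s: 0.72
tool_pos: [0.3665, -0.3845, 0.2311]
eef_rot: [-0.0, 0.983, -0.185, -0.0]
contact_force: [0.7, -0.6, -0.1]
finger_gap: 0.0006
grip_force: 0.0
{'time_s': 0.725, 'qpos': array([ 0.602 ,  0.3668,  0.1667,  1.8211, -0.0727,  0.9599, -1.1425]), 'qvel': array([-0.868 , -0.2024, -0.1058,  0.3215,  0.0738, -0.1342, -0.9335]), 'effort': array([  8.5842, -56.8922,   4.6391, -25.2824,  -0.0584,   0.6034,
         1.347 ]), 'tool_pos': array([ 0.3665, -0.3845,  0.2311]), 'eef_rot': array([-0.0001,  0.9828, -0.1846, -0.0001]), 'contact_force': array([ 0.6813, -0.5848, -0.0951]), 'wrist_torque': array([-0.0292, -0.063 , -0.0122]), 'grip_force': 0.0, 'finger_gap': 0.0006013800548076289}
tool x [ 0.9319 -0.3628 -0.0002] z [-0.0002  0.0002 -1.    ] ang to row 0.025991205794554162
rows units [ 0.2174 -0.9989  0.0003]
```

```bash
python3 -m crank '0 0.217 -0.99 0 0;0 0.217 -0.99 0 0;0 0.217 -0.99 0 0;0 0.217 -0.99 0 0;0 0.217 -0.99 0 0'
python3 -c "
from h import *;from bench import arm
s=arm.sense();rel(s,[.649,.0415,.231])"
```

```text
time_s: 1.35
tool_pos: [0.5391, -0.1242, 0.2312]
eef_rot: [0.0, 0.983, -0.184, -0.0]
contact_force: [1.2, -0.6, -0.1]
finger_gap: -0.0001
grip_force: 0.0
tool x [ 0.9323 -0.3616 -0.0002] z [-0.0002 -0.0001 -1.    ] ang to row 0.0991900752459074
rows units [ 0.085  -0.3885  0.0003]
```

```bash
python3 -m crank '0 0.085 -0.36 0 0;0 0.085 -0.36 0 0;0 0.085 -0.36 0 0;0 0.085 -0.36 0.1 0;0 0.085 -0.36 0.2 0'
python3 -c "
from h import *;from bench import arm
import cv2
for n in ['top','side','wrist']:
    f=arm.grab_frame(n);np.savez(n+'1.npz',**f);cv2.imwrite('pics/'+n+'1.png',f['img'][:,:,::-1])
s=arm.sense();print(s['tool_pos'],s['contact_force']);rel(s,[.649,.0415,.0715])"
```

```text
time_s: 1.98
tool_pos: [0.6433, 0.0276, 0.1299]
eef_rot: [-0.0, 0.983, -0.183, 0.0]
contact_force: [0.6, 0.4, -0.0]
finger_gap: -0.0002
grip_force: 0.0
[0.6412 0.0264 0.1292] [-0.0707 -0.3496  0.6186]
tool x [ 0.9324 -0.3615 -0.0051] z [-0.0057 -0.0006 -1.    ] ang to row 0.10902611088621583
rows units [ 0.0041 -0.0341  0.1152]
```

View pics/wrist1.png

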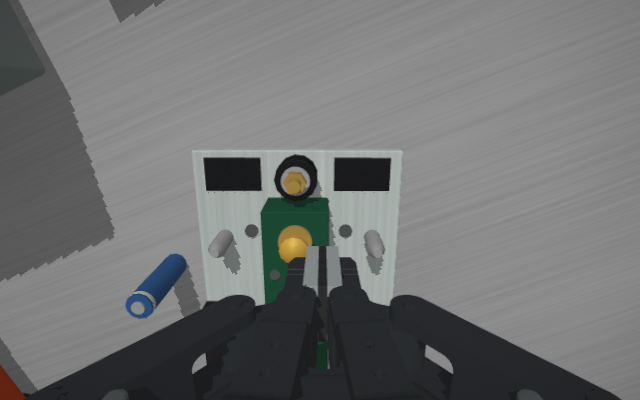

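The wrist view shows the black terminal at (296,180) and probe 1 at (294,243), left of the fingertips and still offset as computed. I'll check probe 1 against this view.

```bash
python3 -c "
from h import *
f=dict(np.load('wrist1.npz'));c,s=brass(f,(260,150,335,270));print(np.c_[c,s])
for z in(.056,.07,.074):print(z,plane(f,c,z)[:,:2])
g=cv2.inRange(cv2.cvtColor(f['img'],cv2.COLOR_RGB2HSV),(12,110,150),(26,255,255))[215:270,260:340]
m=cv2.moments(g,True);c=[[260+m['m10']/m['m00'],215+m['m01']/m['m00']]];print(c,plane(f,c,.072))
print(f['T'])
"
```

```text
[[294.5374 182.5455 283.     172.      23.      22.     374.    ]
 [293.361  242.2503 278.     225.      34.      38.     939.    ]]
0.056 [[0.6644 0.0347]
 [0.628  0.0505]]
0.07 [[0.6671 0.0325]
 [0.6332 0.0473]]
0.074 [[0.6679 0.0319]
 [0.6346 0.0464]]
[[293.23018867924526, 242.60125786163522]] [[0.6337 0.047  0.072 ]]
[[-0.3611 -0.893  -0.2687  0.7063]
 [-0.9325  0.3475  0.0986  0.0015]
 [ 0.0054  0.2862 -0.9582  0.2679]
 [ 0.      0.      0.      1.    ]]
```

```bash
python3 -c "
from h import *;from bench import arm
rel(arm.sense(),[.6545,.0393,.09])"
python3 -m crank '0 0.016 -0.034 0 0;0 0.016 -0.034 0.04 0;0 0.016 -0.034 0.08 0;0 0.016 -0.034 0.08 0;0 0.016 -0.034 0.08 0'
python3 -c "
from h import *;from bench import arm
rel(arm.sense(),[.6545,.0393,.0717])"
```

```text
tool x [ 0.9324 -0.3615 -0.0051] z [-0.0057 -0.0006 -1.    ] ang to row 0.10902611088621583
rows units [ 0.0158 -0.0339  0.0782]
time_s: 2.75
tool_pos: [0.6578, 0.0393, 0.0935]
eef_rot: [-0.0, 0.983, -0.184, 0.001]
contact_force: [-0.4, 0.0, 0.8]
finger_gap: 0.0002
grip_force: 0.0
tool x [ 0.9322 -0.3619  0.0023] z [ 0.0026  0.0003 -1.    ] ang to row 0.08053763729153474
rows units [-0.0063  0.0024  0.0435]
```

```bash
python3 -m crank '0 -0.004 0.002 0.02 0;0 -0.004 0.002 0.04 0;0 -0.004 0.002 0.04 0;0 -0.004 0.002 0.04 0'
python3 -c "
from h import *;from bench import arm
s=arm.sense();print(s['tool_pos'],s['contact_force']);rel(s,[.6545,.0393,.0717])"
```

```text
time_s: 3.25
tool_pos: [0.6545, 0.0391, 0.0712]
eef_rot: [0.0, 0.983, -0.184, -0.0]
contact_force: [0.5, -0.1, -0.8]
finger_gap: 0.0001
grip_force: 0.0
[0.6545 0.0391 0.0712] [ 0.5462 -0.1437 -0.797 ]
tool x [ 0.9323 -0.3616 -0.0002] z [-0.0002 -0.     -1.    ] ang to row 0.1006139296732691
rows units [-0.0001 -0.0003 -0.001 ]
```

```bash
python3 -m crank '0 -0.016 0 -0.001 0;0 -0.032 0 -0.001 0;0 -0.048 0 -0.001 0;0 -0.064 0 -0.001 0'
python3 -c "
from h import *;from bench import arm
f=arm.grab_frame('side');cv2.imwrite('pics/side2.png',cv2.resize(f['img'][180:330,230:410,::-1],None,fx=4,fy=4,interpolation=2))
s=arm.sense();print(s['tool_pos'],s['contact_force'])"
```

```text
time_s: 3.75
tool_pos: [0.6243, 0.051, 0.0722]
eef_rot: [-0.0, 0.983, -0.184, 0.0]
contact_force: [0.4, -1.5, 2.2]
finger_gap: -0.0
grip_force: 1.0
[0.6232 0.0516 0.0721] [ 0.4505 -0.8269  1.7931]
```

View pics/side2.png

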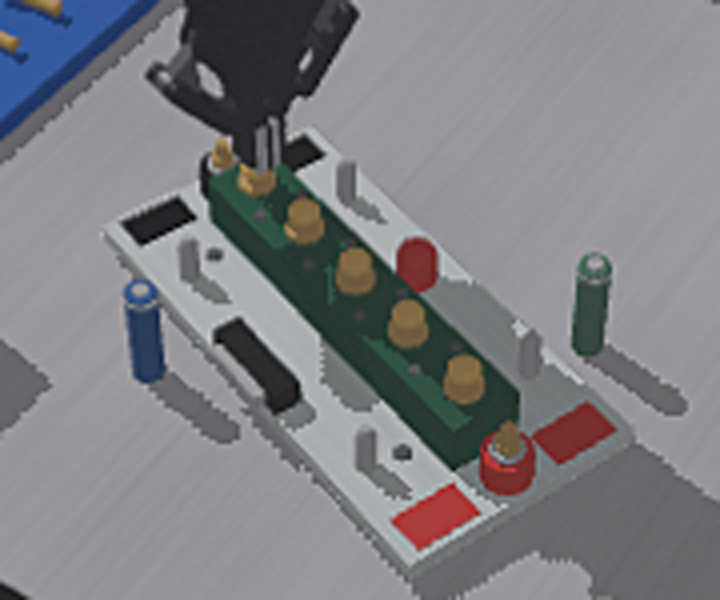

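The side view shows the shut tips resting on probe 1 at crop pixel (257,175), with about 2.5 N of force. The depth is about right, so I'll continue along the row.

```bash
python3 -m crank '0 -0.016 0 0.0006 0;0 -0.032 0 0.0006 0;0 -0.048 0 0.0006 0;0 -0.064 0 0.0006 0;0 -0.08 0 0.0006 0'
python3 -m crank '0 -0.016 0 0 0;0 -0.032 0 0 0'
python3 -c "
from h import *;from bench import arm
s=arm.sense();rel(s,[.4335,.1253,.0718])"
```

```text
time_s: 4.42
tool_pos: [0.5874, 0.0653, 0.0718]
eef_rot: [-0.0, 0.983, -0.184, 0.001]
contact_force: [1.9, -0.6, 1.8]
finger_gap: -0.0003
grip_force: 1.1
time_s: 4.68
tool_pos: [0.5719, 0.0712, 0.0716]
eef_rot: [-0.0, 0.983, -0.184, -0.0]
contact_force: [0.1, -0.3, 2.6]
finger_gap: -0.0001
grip_force: 0.7
tool x [ 0.9324 -0.3616 -0.0001] z [-0.      0.0001 -1.    ] ang to row 0.10453277033527542
rows units [-0.2971 -0.0008 -0.0004]
```

```bash
python3 -m crank '0 -0.016 0 0 0;0 -0.032 0 0 0;0 -0.048 0 0 0;0 -0.064 0 0 0;0 -0.08 0 0 0'
python3 -m crank '0 -0.016 0 0 0;0 -0.032 0 0 0;0 -0.048 0 0 0'
python3 -m crank '0 -0.016 0 0 0;0 -0.032 0 0 0;0 -0.048 0 0 0'
python3 -c "
from h import *;from bench import arm
s=arm.sense();rel(s,[.4335,.1253,.0718])"
```

```text
time_s: 5.3
tool_pos: [0.5349, 0.0857, 0.0717]
eef_rot: [-0.0, 0.983, -0.184, 0.0]
contact_force: [1.1, -1.1, 3.0]
finger_gap: 0.0001
grip_force: 1.2
time_s: 5.68
tool_pos: [0.5117, 0.0944, 0.0713]
eef_rot: [0.0, 0.983, -0.184, -0.0]
contact_force: [-0.0, -0.5, 1.1]
finger_gap: 0.0001
grip_force: 0.0
time_s: 6.05
tool_pos: [0.4901, 0.103, 0.0716]
eef_rot: [-0.0, 0.983, -0.184, 0.0]
contact_force: [1.4, -1.2, 2.6]
finger_gap: 0.0003
grip_force: 1.2
tool x [ 0.9323 -0.3616  0.0003] z [ 0.0004  0.0001 -1.    ] ang to row 0.09879365841206678
rows units [-0.1216 -0.0007 -0.0004]
```

Probes 3 and 4 both gave about 3 N at the expected positions. Next is probe 5, then I'll lift off past it.

```bash
python3 -m crank '0 -0.016 0 0 0;0 -0.032 0 0 0;0 -0.048 0 0 0;0 -0.064 0 0 0;0 -0.08 0 0 0'
python3 -m crank '0 -0.01 0 0 0;0 -0.01 0 0 0'
python3 -c "
from h import *;from bench import arm
f=arm.grab_frame('side');cv2.imwrite('pics/side3.png',cv2.resize(f['img'][180:330,230:410,::-1],None,fx=4,fy=4,interpolation=2))"
```

```text
time_s: 6.68
tool_pos: [0.4531, 0.1175, 0.0717]
eef_rot: [-0.0, 0.983, -0.184, 0.0]
contact_force: [1.8, -0.4, 2.4]
finger_gap: 0.0001
grip_force: 1.1
time_s: 6.92
tool_pos: [0.4477, 0.1194, 0.0715]
eef_rot: [0.0, 0.983, -0.184, -0.0]
contact_force: [-1.3, 1.1, 1.9]
finger_gap: 0.0005
grip_force: 1.2
```

View pics/side3.png

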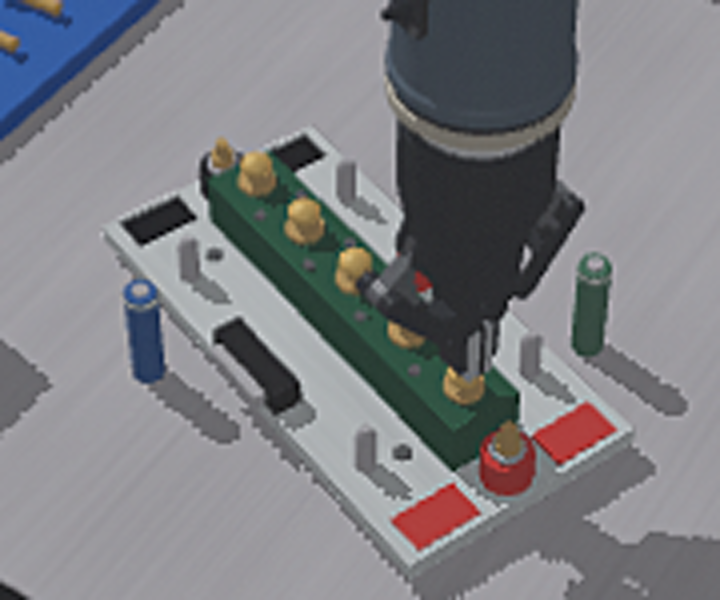

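The view shows the tips on probe 5 at crop pixel (465,380), probes 1 to 3 back up, and the nest unmoved. I'll run off probe 5 and lift.

```bash
python3 -m crank '0 -0.016 0 0 0;0 -0.028 0 -0.002 0;0 -0.028 0 -0.06 0;0 -0.028 0 -0.16 0;0 -0.028 0 -0.26 0'
python3 -m crank '0 0 0.1 -0.1 0;0 0 0.2 -0.1 0;0 0 0.3 -0.1 0;0 0 0.3 -0.1 0;0 0 0.3 -0.1 0'
python3 -c "
from h import *;from bench import arm
f=arm.grab_frame('top');cv2.imwrite('pics/top3.png',f['img'][:,:,::-1])
a=dict(np.load('top0.npz'));
for x in (a,f): print(brass(x,(240,150,335,280))[0].round(1).tolist())
s=arm.sense();print(s['tool_pos'],s['contact_force'],abs(s['qvel']).max())"
```

```text
time_s: 7.6
tool_pos: [0.4343, 0.1241, 0.2026]
eef_rot: [0.0, 0.983, -0.184, -0.001]
contact_force: [1.5, 1.1, -0.7]
finger_gap: -0.0
grip_force: 0.0
time_s: 8.22
tool_pos: [0.3809, -0.0152, 0.2514]
eef_rot: [-0.0, 0.983, -0.184, -0.0]
contact_force: [0.3, 0.4, -0.2]
finger_gap: 0.0002
grip_force: 0.0
[[305.2, 162.1], [300.0, 174.8], [293.3, 193.1], [286.6, 211.7], [279.6, 230.3], [272.8, 249.1], [267.9, 264.0]]
[[305.2, 162.1], [300.1, 174.8], [293.3, 193.1], [286.6, 211.9], [279.6, 230.4], [272.8, 249.2], [267.8, 264.0]]
[ 0.3812 -0.0148  0.2514] [0.0479 0.9817 0.9894] 0.009983167418650211
```

View pics/top3.png

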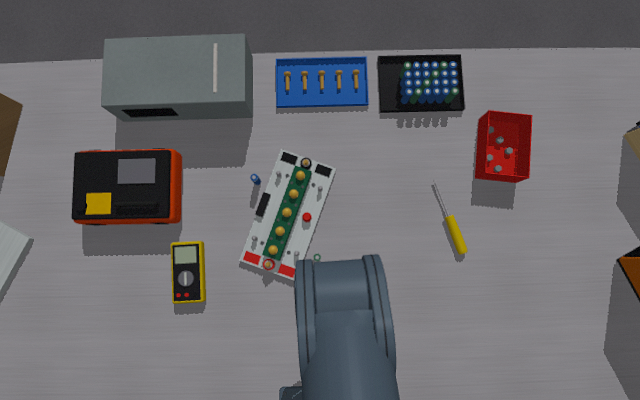

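The top view shows the nest, probes, cap, cells, screwdriver and meter where they stood (brass centroids within 0.2 px), with the arm clear. I'm handing in.

```bash
python3 -c "
from bench import arm
print(arm.close_job())"
```

```text
the job is handed in; nothing more can be done
None
```

I ran the shut fingertips over all five probes from black to red, with about 2–3 N of measured force at each; the nest and bystanders looked unmoved in the last picture, the arm finished clear, and the job is handed in (no verdict was returned).

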